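# Tighten the clamp screw with the click wrench

### The arm

A 6-joint arm with a two-finger parallel gripper is mounted at the origin on a cart in front of the work surface, level with it; the furniture and walls round the work are solid. World frame = base frame: x ahead of the robot, y to its left, z up, the work surface at z = 0. Lengths are in mm, angles in rad, forces in N, time in s.
With the tool pointing down it reaches from about 350 to 875 mm from the base axis. Payload 15.5 kg.
Tool frame: the origin (TCP) lies at the very end of the fingers, on their centre line; the grasp point (between the pads) lies 19 mm behind it; z points along the fingers, y is the line along which they close (so a half turn about z gives the same grasp; the last joint's range is limited). The gripper opens to 85 mm and grips with 20 to 120 N. Pads are 22 mm wide; open, the fingers measure 114 mm over their backs; the gripper's body (76 mm by 85 mm) begins 54 mm behind the grasp point. The pads swing forward as they close: fully open they stand 13 mm farther back than shut.
Start: joints at [1.167, 0.494, 1.345, -0, 1.302, -0.096], TCP at [189.942, 595.439, 192.477] pointing down, gripper open.
Joint ranges: [-2.91, 2.91], [-0.82, 2.16], [0.22, 2.67], [-1.22, 4.37], [0.12, 2.79], [-3.08, 3.08]. Speed limits (rad/s): [1.89, 1.89, 2.57, 3.01, 3.01, 3.01].

### API

Orientations are given as a unit quaternion [w, x, y, z].
In Python, from workcell import sensors, optics, ctrl gives the robot as it stands.
- The arm moves only by the tool drive_tool, never from a script. Its argument "plan" is a list of rows, each an object with "dr": the turn, a rotation vector about the tool's x, y, z in rad, a list of three; "travel": the shift along the tool's x, y, z in cm, a list of three; "hand": the finger opening in cm, from 0 to 8.54. In form: [{"dr": [wx, wy, wz], "travel": [x, y, z], "hand": hand}, ...]. A call has 1 to 12 rows; each row shifts and turns the commanded pose from where the row before left it, along the tool's axes as they then stand; what a row does not reach is not made up. A row lasts 1/12 s, in which the tool goes at most 41.7 mm and 7.16 degrees, less where a joint would pass 70% of its speed; a pose out of reach is approached as far as the arm can. A call with a gripper value outside its range is refused whole. The fingers move at their own pace and stop on an object; "squeeze" is the grip in N (left out, the last holds). Time passes only in rows, so rows that do not move let the fingers close. It gives the time, the measured TCP pose, the force, the opening and the grip force at its end, in the units of the state.
- sensors.get_state(): the state, without advancing time (a new reading comes with each control period).
- optics.read_camera(name): name is "scene" or "top" or "wrist"; returns a dict with "color" (420x560x3 uint8, red, green, blue), "K" (3x3 intrinsics, pixels), "k1" (the pictures are not rectified: a ray, as slopes to the right and down, at radius r is drawn at 1 + k1 r^2 times it, then the intrinsics apply), "R" (3x3) and "t" (3): a world point X has camera coordinates R X + t. Camera axes: x right, y down, z forward; pixel columns grow to the right and rows downward; lengths in mm; the calibration is good to about 2 mm. A picture is of the moment at which its call begins. There is no depth.
- ctrl.close_job(): hands the job in; it is judged then, once.
The state is a dict: "clock": time; "joints": joint angles; "dq": joint speeds; "effort": joint torques, N m; "position": TCP position; "ee_rot": TCP orientation; "ft_force": force on the tool from outside, world axes, zero at the start; "wrist_torque": the same for the moment, N m; "finger_gap": finger opening in mm; "finger_force": force on a finger pad.
Only numpy, scipy, OpenCV 4.12 (cv2) and the standard library are available. Lean on these libraries where they do the work, as an engineer would, in place of code of your own. Each camera call takes 0.05 s, during which the arm holds its last target. There are 200 camera calls.

### The job

Take the click wrench from the black tool mat, set its slotted socket fully down over the brass T-bar of the clamp screw with the handle pointing to the robot's right, and turn it clockwise (seen from above) until it clicks, stopping at once: do not force the handle on to the end stop of its break-over. Then let the handle spring back, lift the wrench straight off, leaving the screw tight, lay it flat on the mat again and let go, leaving the tin, the sanding block and the comb where they are.

Things in the scene. Friction and masses are not known exactly. Their poses are not given: they have to be found in the camera images.
- grip (a point): Centre of the black ribbed grip of the loose click wrench (0.45 kg, 266 mm long), where to hold it, a little past its balance point: square handle 20 mm wide and high. x runs along the handle away from the socket, z up. Socket axis at x = -120 mm; red end cap ends at x = +108 mm; underside of socket and cap 24 mm below. It starts lying flat on the mat, handle to the robot's right (-y), grip 27 mm above the bench.
- socket_mouth (a point): Centre of the open underside of the wrench's dark round socket (76 mm across, 30 mm high). Its slot, open downward and at both ends, 17 mm wide, 66 mm long and 16 mm deep, runs along this point's x axis, parallel to the handle unless the wrench is clicked over.
- bar (a point): Centre of the brass T-bar on the clamp screw: level round bar 14 mm thick, 64 mm long with round ends, centre 66 mm above the bench, lying along this point's x axis, which points roughly to the robot's right (-y), as the wrench handle must; both ends are alike. With the wrench seated, socket underside is 57 mm and grip centre 81 mm above the bench.
- bar_tip (a point): End of the T-bar, on its axis, 25 mm from bar along its x. The screw tightens clockwise seen from above, at first against 0.6 to 0.85 N m, growing by 0.6 N m per rad; the wrench clicks after about 0.2 to 0.8 rad, differently each time. The screw stays where it is left.
- clamp: Fixed strap clamp bolted to the bench: steel base plate 130 x 90 x 12 mm, blue strap 116 x 32 mm with its top 45 mm above the bench, over a small horn ring; the brass T-bar screw stands in the middle of it. Origin at the underside of the base plate, under the screw.
- mat: Fixed black tool mat, 130 x 320 mm, 3 mm thick, long side along its y axis; origin at the centre of its underside. The wrench starts with its socket about 100 mm from the centre towards the mat's +y end and its handle along -y.
- button_tin: Grey tin, 67 mm across, 61 mm high, beyond the clamp to the left; not to be disturbed. Origin at the centre of its underside.
- sanding_block: Cork-coloured sanding block, 52 x 86 x 26 mm, beyond the mat; not to be disturbed. Origin at the centre of its underside.
- comb_1: Pale horn comb, 53 x 95 x 4 mm, lying on the robot's side of the clamp; not to be disturbed. Origin at the centre of its underside.
- collar (a point): Top of the steel collar over the socket, on the socket axis, where handle and socket pivot. A spring keeps them straight up to about 1.0 N m (push at the grip times 120 mm, plus any twist the gripper adds). Then it clicks: the handle breaks over clockwise and resistance falls at once, by half within 0.08 rad (10 mm at the grip); at 0.155 rad it meets its end stop. Eased back, it springs straight.

How it is judged (in metres and radians):
On the way, in this order (a step that is already met when the one before it is completed fails the run):
1. the socket is fully down over the T-bar, handle to the right (horizontal distance between socket_mouth and bar below 0.01 m and angle between the x axis of socket_mouth and the x axis of bar, either way round below 0.15 rad and height (world z) of socket_mouth below 0.062 m and x of grip in the frame of bar above 0.05 m), for 0.1 s.
2. the wrench clicks (handle broken over by more than 0.04 rad) on the seated socket after tightening the screw (angle between the x axis of grip and the x axis of socket_mouth, either way round above 0.04 rad and horizontal distance between socket_mouth and bar below 0.012 m and height (world z) of socket_mouth below 0.064 m and distance of bar_tip from where it was at the start of the episode above 0.003 m), for 0.05 s.
At the end, for the whole second after the job is handed in: The wrench lies flat (within 0.1 rad) and straight on the mat, with the centre of its grip and of its socket over the mat, the screw is still tightened (end of the T-bar more than 3 mm from its start), and the tin, the sanding block and the comb lie within 20 mm of their starts (height (world z) of grip below 0.035 m and angle between grip's own z axis and vertical below 0.1 rad and x of grip in the frame of mat between -0.06 and 0.06 m and y of grip in the frame of mat between -0.15 and 0.15 m and x of socket_mouth in the frame of mat between -0.06 and 0.06 m and y of socket_mouth in the frame of mat between -0.15 and 0.15 m and angle between the x axis of grip and the x axis of socket_mouth, either way round below 0.03 rad and distance of bar_tip from where it was at the start of the episode above 0.003 m and distance of each of button_tin, sanding_block, comb_1 from where it was at the start of the episode below 0.02 m); the robot touches nothing.
It fails at once if the handle is forced on to the end stop of the break-over (more than 0.145 rad): the screw is over-tightened (angle between the x axis of grip and the x axis of socket_mouth, either way round above 0.145 rad).
It fails at once if the tin is knocked over (angle between button_tin's own z axis and vertical above 0.5 rad).
It also fails if it takes over 64 s, if anything falls off the work surface, if the arm or the gripper's body presses on something with over 40 N, if the wrist force passes 120 N, or if a joint passes its speed limit or range.

## Working session

There is one attempt and no reset: what is moved stays moved. The work goes in short steps, Python scripts to look and compute and a tool call to move; the robot and the scene stay as the last step left them, time stands still between calls to the robot, and variables do not carry over. Pictures are saved under pics/ and viewed, at most 10 in all, crops included, and the job is handed in when it is done.

Besides the shell and the picture viewer there is one more tool, called after "Emit:" in YAML: its name, and indented under it one key for each argument. drive_tool: Moves the arm, as the interface text tells. Its arguments: {"type":"object","properties":{"plan":{"type":"array"},"squeeze":{"type":"number"}},"required":["plan"]}

```bash
mkdir -p pics; cat > h.py <<'E'
import numpy as np, cv2
from workcell import sensors, optics, ctrl
def cam(n):
    return optics.read_camera(n)
def ray(c,px):
    K=c["K"];k=c["k1"]; K=np.array(K)
    d=np.array([(px[0]-K[0,2])/K[0,0],(px[1]-K[1,2])/K[1,1]]); u=d.copy()
    for _ in range(30): u=d/(1+k*(u@u))
    R=np.array(c["R"]);t=np.array(c["t"])
    return -R.T@t, R.T@np.array([u[0],u[1],1.])
def onz(c,px,z):
    o,d=ray(c,px); return o+d*(z-o[2])/d[2]
def proj(c,X):
    p=np.array(c["R"])@X+np.array(c["t"]);u=p[:2]/p[2];u=u*(1+c["k1"]*(u@u));K=np.array(c["K"])
    return K[:2,:2]@u+K[:2,2]
E
python3 - <<'E'
from h import *
a=cam("top");b=cam("scene");w=cam("wrist")
for n,c in zip(("top","scene","wrist"),(a,b,w)):
    cv2.imwrite(f"pics/{n}0.png",c["color"][:,:,::-1]); print(n,np.round(-np.array(c["R"]).T@c["t"]),c["K"][0][0],c["k1"])
print(sensors.get_state())
E
```

```text
top [385. 114. 977.] 435.0333591086905 -0.12527034548091726
scene [ 133. -335.  873.] 508.28477769529127 -0.13418232839176672
wrist [113. 619. 373.] 312.82164329355226 -0.032785420587528556
{'clock': 0.15, 'joints': array([ 1.16650920e+00,  4.94022766e-01,  1.34594200e+00,  1.97472056e-05,
        1.30249731e+00, -9.55257733e-02]), 'dq': array([-1.61336505e-03, -1.93188219e-03, -7.79548441e-04,  2.79422419e-04,
       -2.52526063e-03, -7.72692216e-05]), 'effort': array([ 9.91689267e-04, -8.82532239e+01, -3.84065938e+01, -1.45026434e-05,
        6.89475361e-03, -5.41428210e-05]), 'position': array([189.81751353, 595.18015878, 192.06410422]), 'ee_rot': array([-1.16733797e-04,  1.53770749e-01,  9.88106456e-01, -4.18854551e-04]), 'ft_force': array([-0.05924457, -0.86491168,  0.05384636]), 'wrist_torque': array([-0.02312871,  0.05456573,  0.01385992]), 'finger_force': 0.0, 'finger_gap': 85.4705536392535}
```

View pics/top0.png

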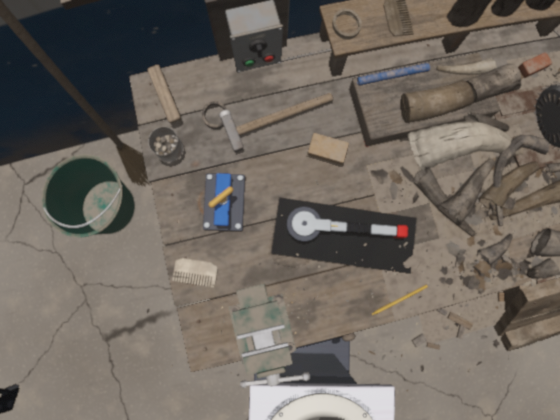

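View pics/scene0.png

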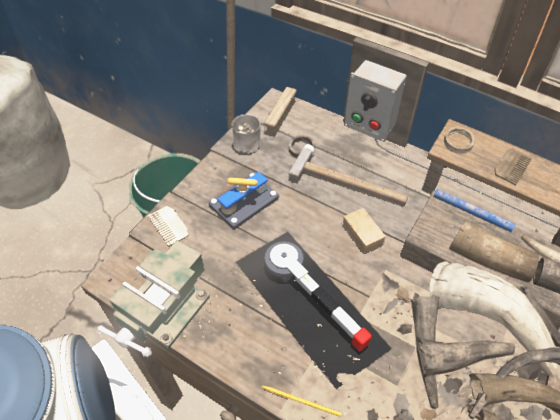

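The top view shows the brass T-bar at about (221,197), tilted about 35°. The wrench socket is at about (304,224), its red cap at (403,232), the tin at (166,145), the block at (328,149) and the comb at (195,272). The scene view agrees, with the bar at (242,183) and the collar at (285,256).

```bash
cat > m.py <<'E'
from h import *
def blob(c,lo,hi,roi):
    h=cv2.cvtColor(c["color"],cv2.COLOR_RGB2HSV); m=cv2.inRange(h,lo,hi); z=np.zeros_like(m); x0,y0,x1,y1=roi; z[y0:y1,x0:x1]=m[y0:y1,x0:x1]
    n,l,s,ce=cv2.connectedComponentsWithStats(z); i=1+np.argmax(s[1:,4]); pts=np.argwhere(l==i)[:,::-1].astype(float)
    mu=pts.mean(0); d=np.linalg.svd(pts-mu,full_matrices=False)[2][0]; p=(pts-mu)@d
    return mu,mu+d*p.min(),mu+d*p.max(),len(pts)
def tri(c1,p1,c2,p2):
    o1,d1=ray(c1,p1);o2,d2=ray(c2,p2)
    s=np.linalg.lstsq(np.c_[d1,-d2],o2-o1,rcond=None)[0]; a=o1+s[0]*d1;b=o2+s[1]*d2
    return (a+b)/2,np.linalg.norm(a-b)
E
python3 - <<'E'
from m import *
np.set_printoptions(precision=1,suppress=True)
a=cam("top");b=cam("scene")
Y=((18,120,120),(32,255,255)); Rd=((0,190,110),(6,255,255))
ya=blob(a,*Y,(195,175,250,225));yb=blob(b,*Y,(215,165,275,205))
print("bar px",ya,yb);print(*[onz(a,p,66) for p in ya[:3]],*[onz(b,p,66) for p in yb[:3]],sep="\n"); print(tri(a,ya[0],b,yb[0]))
ra=blob(a,*Rd,(380,210,425,250));rb=blob(b,*Rd,(335,320,385,360)); print("cap",ra[0],rb[0],ra[3],rb[3],tri(a,ra[0],b,rb[0]))
for n,c,roi in(("top",a,(280,200,330,248)),("scene",b,(262,236,310,285))):
    g=cv2.cvtColor(c["color"],cv2.COLOR_RGB2GRAY); x0,y0,x1,y1=roi
    # light collar disc
    m=blob(c,(0,0,130),(179,60,255),roi);print(n,"collar",m[0],m[3],onz(c,m[0],36))
    cv2.imwrite(f"pics/c_{n}.png",cv2.resize(c["color"][y0:y1,x0:x1,::-1],None,fx=5,fy=5))
# black mat contour in top
h=cv2.cvtColor(a["color"],cv2.COLOR_RGB2GRAY);z=np.zeros_like(h);z[195:275,265:420]=(h[195:275,265:420]<40)*255
cs=cv2.findContours(cv2.morphologyEx(z,cv2.MORPH_CLOSE,np.ones((5,5))),cv2.RETR_EXTERNAL,cv2.CHAIN_APPROX_NONE)[0];q=cv2.boxPoints(cv2.minAreaRect(max(cs,key=cv2.contourArea)));print("mat",*[onz(a,p,3) for p in q],sep="\n")
A=a["color"][160:280,185:425,::-1];cv2.imwrite("pics/crop.png",cv2.resize(A,None,fx=3.3,fy=3.3,interpolation=cv2.INTER_CUBIC))
E
```

```text
bar px (array([220.5, 197.1]), array([231.9, 188.1]), array([209.7, 205.7]), 134) (array([240.9, 182.6]), array([227.8, 181.6]), array([255.8, 183.9]), 78)
[551.2 231.2  66. ]
[571.4 207.6  66. ]
[532.2 253.3  66. ]
[550.5 229.5  66. ]
[532.2 250.5  66. ]
[571.4 205.5  66. ]
(array([551.8, 231.5,  63.3]), np.float64(0.28862799031519715))
cap [405.2 228.4] [362.  340.6] 9 44 (array([ 493.3, -173. ,   27.4]), np.float64(9.04774684086733))
top collar [308.3 223.1] 648 [503.4  41.   36. ]
scene collar [286.8 260.2] 1165 [503.1  38.3  36. ]
mat
[483.5  12.1   3. ]
[496.   11.3   3. ]
[ 485.8 -176.     3. ]
[ 473.2 -174.8    3. ]
```

View pics/crop.png

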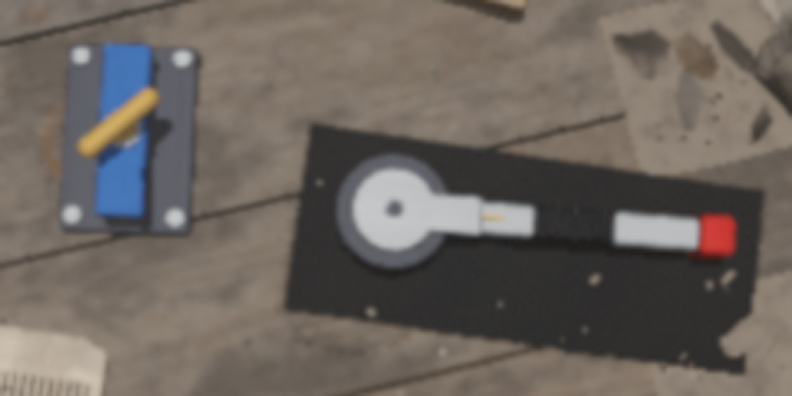

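The crop shows the collar centre at crop (394,210), the black grip spanning x 535–613 at y≈223, and the red cap at (718,236). The mat corners are at (312,125), (763,190), (745,372) and (288,308).

```bash
python3 - <<'E'
from m import *
np.set_printoptions(precision=1,suppress=True)
a=cam("top");f=lambda x,y:((x+.5)/3.3+184.5,(y+.5)/3.3+159.5)
for n,p,z in(("mat",(312,125),3),("mat",(763,190),3),("mat",(745,372),3),("mat",(288,308),3),("collar",(394,210),42),("grip",(574,223),37),("cap",(718,236),37),("flange l",(613,230),37)): print(n,onz(a,f(*p),z))
b=cam("scene");print("scene grip/collar",onz(b,(325,299),37),onz(b,(285,256),42),onz(b,(362,338),37))
print("block",onz(a,(328,148),26),"comb",onz(a,(195,272),4),"tin",onz(a,(166,145),61))
E
```

```text
mat [564.8 105.4   3. ]
mat [ 526.4 -208.6    3. ]
mat [ 400.8 -193.2    3. ]
mat [438.6 119.    3. ]
collar [502.1  50.8  42. ]
grip [496.7 -69.   37. ]
cap [ 489.9 -165.8   37. ]
flange l [492.6 -95.   37. ]
scene grip/collar [496.4 -71.1  37. ] [504.4  45.   42. ] [ 488.7 -169.5   37. ]
block [677.6  -2.9  26. ] comb [391.9 289.2   4. ] tin [666.3 357.8  61. ]
```

```bash
cat > go.py <<'E'
import sys
from h import *
from scipy.spatial.transform import Rotation as Ro
# usage: go.py x y z yaw_of_tool_y ; prints travel (cm, tool axes now) and dr to get there
def need(x,y,z,yaw):
    s=sensors.get_state(); q=np.array(s["ee_rot"]); R=Ro.from_quat(np.r_[q[1:],q[0]])
    yv=np.array([np.cos(yaw),np.sin(yaw),0]);zv=np.array([0,0,-1.]);T=Ro.from_matrix(np.c_[np.cross(yv,zv),yv,zv])
    d=R.inv().apply(np.array([x,y,z])-s["position"])/10; r=(R.inv()*T).as_rotvec()
    y0=R.apply([0,1,0])
    print("t",round(s["clock"],2),"travel cm",np.round(d,3),"dr",np.round(r,4),"| pos",np.round(s["position"],1),"yaw",round(np.arctan2(y0[1],y0[0]),4),"F",np.round(s["ft_force"],1),"T",np.round(s["wrist_torque"],2),"gap",round(s["finger_gap"],1),"ff",round(s["finger_force"],1))
if __name__=="__main__": need(*map(float,sys.argv[1:5]))
E
python3 go.py 495.5 -71.3 150 -0.063
```

```text
t 0.35 travel cm [-49.374 -54.222   4.251] dr [-3.000e-04  2.000e-04  1.325e+00] | pos [189.9 595.3 192.4] yaw 1.262 F [ 0.3 -1.1 -0.3] T [-0.    0.01  0.01] gap 85.2 ff 0.0
```

Emit:
drive_tool:
  plan:
    - {"dr": [0,0,0],"travel": [-2.057,-2.259,0],"hand": 8.5}
    - {"dr": [0,0,0],"travel": [-2.057,-2.259,0],"hand": 8.5}
    - {"dr": [0,0,0],"travel": [-2.057,-2.259,0],"hand": 8.5}
    - {"dr": [0,0,0],"travel": [-2.057,-2.259,0],"hand": 8.5}
    - {"dr": [0,0,0],"travel": [-2.057,-2.259,0],"hand": 8.5}
    - {"dr": [0,0,0],"travel": [-2.057,-2.259,0],"hand": 8.5}
    - {"dr": [0,0,0],"travel": [-2.057,-2.259,0],"hand": 8.5}
    - {"dr": [0,0,0],"travel": [-2.057,-2.259,0],"hand": 8.5}
    - {"dr": [0,0,0],"travel": [-2.057,-2.259,0],"hand": 8.5}
    - {"dr": [0,0,0],"travel": [-2.057,-2.259,0],"hand": 8.5}
    - {"dr": [0,0,0],"travel": [-2.057,-2.259,0],"hand": 8.5}
    - {"dr": [0,0,0],"travel": [-2.057,-2.259,0],"hand": 8.5}

```text
clock: 1.35
position: [343.1, 260.8, 192.6]
ee_rot: [0.0, 0.154, 0.988, 0.0]
ft_force: [0.7, -0.0, 0.6]
finger_gap: 84.9
finger_force: 0.0
```

Emit:
drive_tool:
  plan:
    - {"dr": [0,0,0],"travel": [-2.057,-2.259,0],"hand": 8.5}
    - {"dr": [0,0,0],"travel": [-2.057,-2.259,0],"hand": 8.5}
    - {"dr": [0,0,0],"travel": [-2.057,-2.259,0],"hand": 8.5}
    - {"dr": [0,0,0],"travel": [-2.057,-2.259,0],"hand": 8.5}
    - {"dr": [0,0,0],"travel": [-2.057,-2.259,0],"hand": 8.5}
    - {"dr": [0,0,0],"travel": [-2.057,-2.259,0],"hand": 8.5}
    - {"dr": [0,0,0],"travel": [-2.057,-2.259,0],"hand": 8.5}
    - {"dr": [0,0,0],"travel": [-2.057,-2.259,0],"hand": 8.5}
    - {"dr": [0,0,0],"travel": [-2.057,-2.259,0],"hand": 8.5}
    - {"dr": [0,0,0],"travel": [-2.057,-2.259,0],"hand": 8.5}
    - {"dr": [0,0,0],"travel": [-2.057,-2.259,0],"hand": 8.5}
    - {"dr": [0,0,0],"travel": [-2.057,-2.259,0],"hand": 8.5}

```text
clock: 2.35
position: [495.9, -72.7, 192.6]
ee_rot: [0.0, 0.154, 0.988, -0.0]
ft_force: [0.2, 0.8, 0.9]
finger_gap: 85.1
finger_force: 0.0
```

Emit:
drive_tool:
  plan:
    - {"dr": [0,0,0.1104],"travel": [0,0,0],"hand": 8.5}
    - {"dr": [0,0,0.1104],"travel": [0,0,0],"hand": 8.5}
    - {"dr": [0,0,0.1104],"travel": [0,0,0],"hand": 8.5}
    - {"dr": [0,0,0.1104],"travel": [0,0,0],"hand": 8.5}
    - {"dr": [0,0,0.1104],"travel": [0,0,0],"hand": 8.5}
    - {"dr": [0,0,0.1104],"travel": [0,0,0],"hand": 8.5}
    - {"dr": [0,0,0.1104],"travel": [0,0,0],"hand": 8.5}
    - {"dr": [0,0,0.1104],"travel": [0,0,0],"hand": 8.5}
    - {"dr": [0,0,0.1104],"travel": [0,0,0],"hand": 8.5}
    - {"dr": [0,0,0.1104],"travel": [0,0,0],"hand": 8.5}
    - {"dr": [0,0,0.1104],"travel": [0,0,0],"hand": 8.5}
    - {"dr": [0,0,0.1104],"travel": [0,0,0],"hand": 8.5}

```text
clock: 3.35
position: [495.5, -71.1, 192.5]
ee_rot: [0.0, 0.731, 0.683, 0.0]
ft_force: [-0.4, -0.4, -0.5]
finger_gap: 84.9
finger_force: 0.0
```

```bash
python3 go.py 495.5 -71.3 10 -0.063; python3 -c "
from h import *
c=cam('wrist');cv2.imwrite('pics/w1.png',c['color'][:,:,::-1])"
```

```text
t 3.35 travel cm [-1.9000e-02 -5.0000e-03  1.8255e+01] dr [ 0.0001  0.     -0.0053] | pos [495.5 -71.1 192.5] yaw -0.0683 F [-0.4 -0.4 -0.5] T [ 0.01 -0.01 -0.04] gap 84.9 ff 0.0
```

View pics/w1.png

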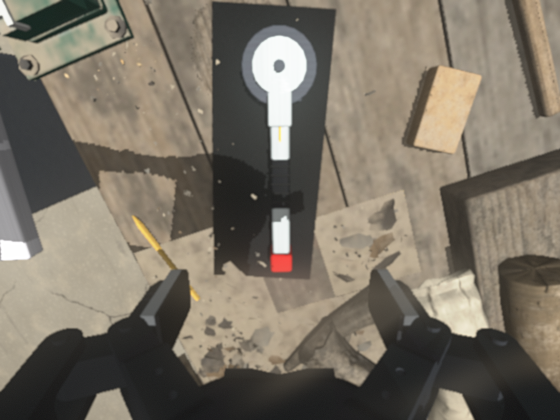

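The wrist view shows the collar centre at (278,66), the grip centre around (281,185) and the red cap at (282,263). The handle is nearly aligned with the fingers' centre plane.

```bash
python3 - <<'E'
from m import *
c=cam("wrist");r=blob(c,(0,150,100),(8,255,255),(260,245,305,280));w=blob(c,(0,0,215),(179,40,255),(250,35,310,92))
C=onz(c,(278.5,66),40);P=onz(c,r[0],37);print(r,C,P,onz(c,(281,184),37)); d=P-C;print(np.arctan2(d[1],d[0]),np.hypot(*d[:2]))
E
```

```text
(array([281.66666667, 262.56557377]), array([292.14283581, 262.85649856]), array([270.79828437, 262.26375716]), 366) [503.50933953  47.54355142  40.        ] [ 490.68740519 -167.74942325   37.        ] [497.06633658 -71.61613091  37.        ]
-1.6302818126660017 215.67444666523207
```

Emit:
drive_tool:
  plan:
    - {"dr": [0,0,-0.009],"travel": [-0.02,0.08,1.5],"hand": 8.5}
    - {"dr": [0,0,0],"travel": [0,0,2],"hand": 7}
    - {"dr": [0,0,0],"travel": [0,0,2],"hand": 6}
    - {"dr": [0,0,0],"travel": [0,0,2],"hand": 6}
    - {"dr": [0,0,0],"travel": [0,0,2],"hand": 6}
    - {"dr": [0,0,0],"travel": [0,0,2],"hand": 6}
    - {"dr": [0,0,0],"travel": [0,0,2],"hand": 6}
    - {"dr": [0,0,0],"travel": [0,0,2],"hand": 6}
    - {"dr": [0,0,0],"travel": [0,0,1.5],"hand": 6}
    - {"dr": [0,0,0],"travel": [0,0,0.8],"hand": 6}
    - {"dr": [0,0,0],"travel": [0,0,0.4],"hand": 6}
    - {"dr": [0,0,0],"travel": [0,0,0],"hand": 6}

```text
clock: 4.45
position: [496.1, -71.3, 10.2]
ee_rot: [-0.0, 0.725, 0.688, -0.0]
ft_force: [0.0, 0.8, 0.9]
finger_gap: 60.0
finger_force: 0.0
```

Emit:
drive_tool:
  plan:
    - {"dr": [0,0,0],"travel": [0,0,0],"hand": 4}
    - {"dr": [0,0,0],"travel": [0,0,0],"hand": 3}
    - {"dr": [0,0,0],"travel": [0,0,0],"hand": 2}
    - {"dr": [0,0,0],"travel": [0,0,0],"hand": 1.5}
    - {"dr": [0,0,0],"travel": [0,0,0],"hand": 1}
    - {"dr": [0,0,0],"travel": [0,0,0],"hand": 0.5}
    - {"dr": [0,0,0],"travel": [0,0,0],"hand": 0.5}
    - {"dr": [0,0,0],"travel": [0,0,0],"hand": 0.5}
    - {"dr": [0,0,0],"travel": [0,0,0],"hand": 0.5}
    - {"dr": [0,0,0],"travel": [0,0,0],"hand": 0.5}
  squeeze: 110

```text
clock: 5.28
position: [496.3, -71.4, 10.5]
ee_rot: [-0.0, 0.726, 0.688, -0.0]
ft_force: [-0.6, -0.2, -0.1]
finger_gap: 5.2
finger_force: 0.0
```

```bash
python3 go.py 496.3 -71.5 150 0.711
```

```text
t 5.28 travel cm [-1.3000e-02  3.0000e-03 -1.3955e+01] dr [-1.000e-04 -0.000e+00 -7.648e-01] | pos [496.3 -71.4  10.5] yaw -0.0538 F [-0.6 -0.2 -0.1] T [0.04 0.02 0.02] gap 5.2 ff 0.0
```

```bash
python3 -c "
from h import *
c=cam('scene');cv2.imwrite('pics/s2.png',cv2.resize(c['color'][200:400,200:440,::-1],None,fx=3,fy=3))"
```

```text
(no output)
```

View pics/s2.png

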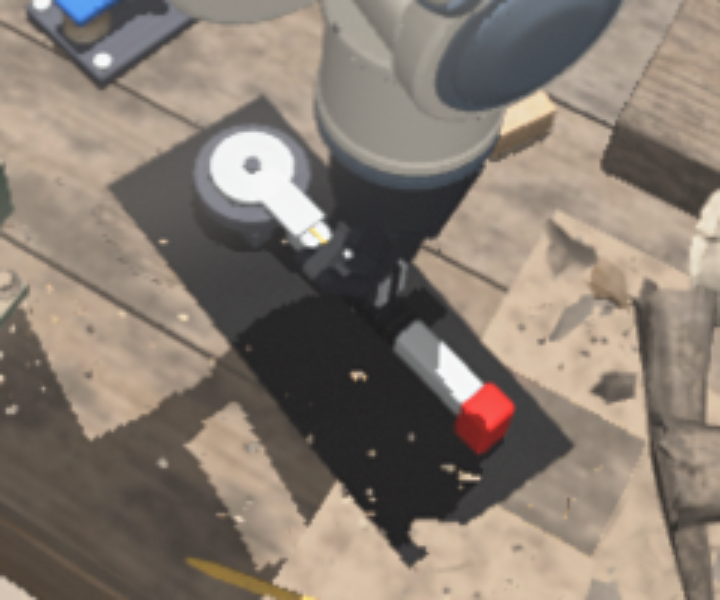

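The scene crop shows the gripper over the grip area, but I can't tell whether the handle is between the fingers. I'll check the wrist view.

```bash
python3 -c "
from h import *
c=cam('wrist');cv2.imwrite('pics/w2.png',c['color'][:,:,::-1])
s=sensors.get_state();print(s['finger_gap'],s['finger_force'],s['clock'])"
```

```text
4.92826742665832 0.0 5.3833
```

View pics/w2.png

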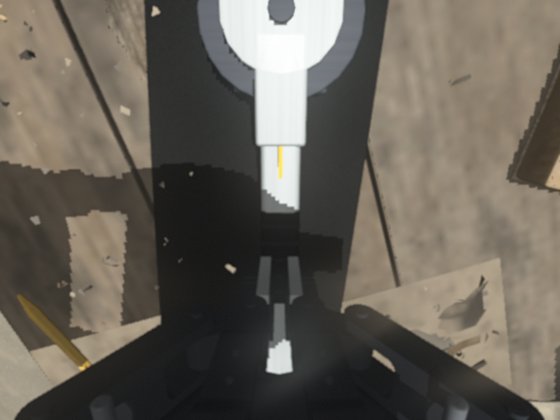

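```bash
python3 - <<'E'
from h import *
np.set_printoptions(precision=1,suppress=True)
c=cam("wrist");s=sensors.get_state();p=s["position"];print(p,"cam",-np.array(c["R"]).T@c["t"])
for dz in(0,19,40,60):
  print(dz,proj(c,p+[0,0,dz]),"y=+-10:",proj(c,p+[10,0,dz]),proj(c,p+[-10,0,dz]))
print("cap",proj(c,np.array([490.7,-167.7,37])),"socket",proj(c,np.array([503.5,47.5,40])),onz(c,(280,8),40))
for y in (212,145): print(onz(c,(262,y),37),onz(c,(299,y),37))
E
```

```text
[496.3 -71.3  10.5] cam [500.2   7.4 191.5]
0 [279.7 240.3] y=+-10: [295.6 239.5] [263.9 241.1]
19 [279.8 253.6] y=+-10: [297.3 252.8] [262.3 254.4]
40 [279.8 271.9] y=+-10: [299.5 270.9] [260.1 272.8]
60 [279.8 294. ] y=+-10: [302.2 293. ] [257.5 295. ]
cap [279.  392.8] socket [282.1  10.3] [502.7  48.4  40. ]
[488.5 -43.4  37. ] [507.7 -44.4  37. ]
[490.9  -9.1  37. ] [508.9 -10.   37. ]
```

Emit:
drive_tool:
  plan:
    - {"dr": [0,0,0],"travel": [0,0,0],"hand": 3}
    - {"dr": [0,0,0],"travel": [0,0,0],"hand": 5}
    - {"dr": [0,0,0],"travel": [0,0,0],"hand": 6}
    - {"dr": [0,0,0],"travel": [0,0,0],"hand": 6}
    - {"dr": [0,0,0],"travel": [0,0,0],"hand": 6}
    - {"dr": [0,0,0],"travel": [0,0,0],"hand": 6}
    - {"dr": [0,0,0],"travel": [0,0,0],"hand": 6}

```text
clock: 6.02
position: [496.3, -71.4, 10.5]
ee_rot: [0.0, 0.726, 0.688, -0.0]
ft_force: [-0.3, 0.1, 0.3]
finger_gap: 59.7
finger_force: 0.0
```

```bash
python3 - <<'E'
from h import *
np.set_printoptions(precision=1,suppress=True)
c=cam("wrist");b=cam("scene");s=sensors.get_state();p=s["position"];print(p,s["finger_gap"],s["finger_force"])
for f in(11,-11):
 for dz in(0,8,19,30,40):print(f,dz,proj(c,p+[30,f,dz]),proj(c,p+[-30,f,dz]),"scene",proj(b,p+[-30,f,dz]))
W=cv2.resize(c["color"][190:340,190:370,::-1],None,fx=3,fy=3);S=cv2.resize(b["color"][240:340,270:370,::-1],None,fx=3.5,fy=3.5)
W=np.clip(W.astype(float)*2.5,0,255).astype(np.uint8);S=np.clip(S.astype(float)*2,0,255).astype(np.uint8)
o=np.zeros((450,900-10,3),np.uint8);o[:,:540]=W;o[:350,540:890]=S;cv2.imwrite("pics/o3.png",o[:, :800])
E
```

```text
[496.3 -71.4  10.5] 59.86734059314184 0.0
11 0 [327.4 221.5] [230.5 226.3] scene [308.6 311.7]
11 8 [329.4 226.2] [228.5 231.1] scene [308.8 309.8]
11 19 [332.4 233.2] [225.5 238.4] scene [309.1 307.1]
11 30 [335.7 241.2] [222.1 246.6] scene [309.4 304.3]
11 40 [339.2 249.3] [218.6 255.1] scene [309.7 301.7]
-11 0 [327.6 253.8] [234.  258.3] scene [316.9 319.6]
-11 8 [329.5 259.6] [232.2 264.2] scene [317.2 317.7]
-11 19 [332.3 268.3] [229.5 273.1] scene [317.6 315. ]
-11 30 [335.5 278. ] [226.5 283. ] scene [318.  312.3]
-11 40 [338.8 287.9] [223.5 293.2] scene [318.4 309.8]
```

View pics/o3.png

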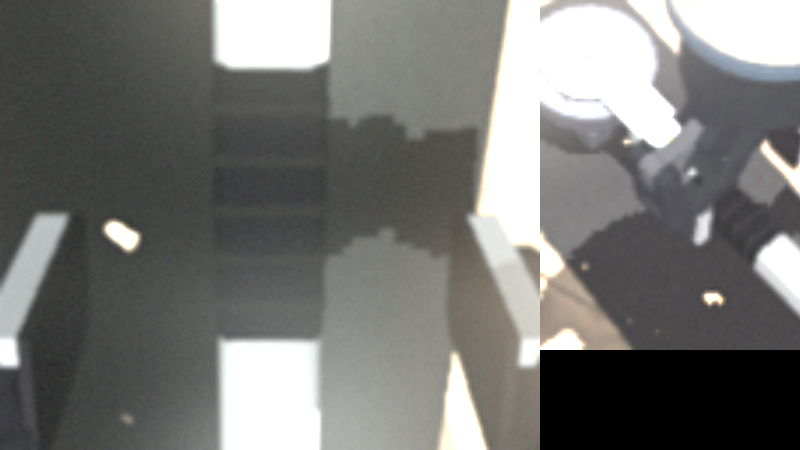

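Magnified, the wrist view shows the pad tips at about px (341,268) and (219,268), 122 px apart for 60 mm. The scene view has a tip at about (316,309). Both put the fingertips roughly 30 mm higher than the reported TCP, so the fingers closed above the handle. I'll go lower, watching the force.

Emit:
drive_tool:
  plan:
    - {"dr": [0,0,0],"travel": [0,0,0.5],"hand": 6}
    - {"dr": [0,0,0],"travel": [0,0,0.5],"hand": 6}
    - {"dr": [0,0,0],"travel": [0,0,0.5],"hand": 6}
    - {"dr": [0,0,0],"travel": [0,0,0.5],"hand": 6}
    - {"dr": [0,0,0],"travel": [0,0,0],"hand": 6}

```text
clock: 6.53
position: [495.6, -71.2, -10.7]
ee_rot: [-0.001, 0.726, 0.688, -0.0]
ft_force: [-0.3, 0.3, 0.3]
finger_gap: 59.8
finger_force: 0.0
```

```bash
python3 - <<'E'
from h import *
c=cam("wrist");b=cam("scene");s=sensors.get_state();print(s["position"],s["finger_gap"],s["ft_force"])
W=cv2.resize(c["color"][190:340,190:370,::-1],None,fx=3,fy=3);S=cv2.resize(b["color"][240:340,270:345,::-1],None,fx=3.5,fy=3.5)
o=np.zeros((450,802,3),np.uint8);o[:,:540]=W;o[:350,540:]=S[:,:262];cv2.imwrite("pics/o4.png",np.clip(o[:, :800]*2.5,0,255).astype(np.uint8))
E
```

```text
[496.05891401 -71.29610011  -9.86387001] 59.849310268353165 [-0.06555448  0.19835139  0.50521083]
```

View pics/o4.png

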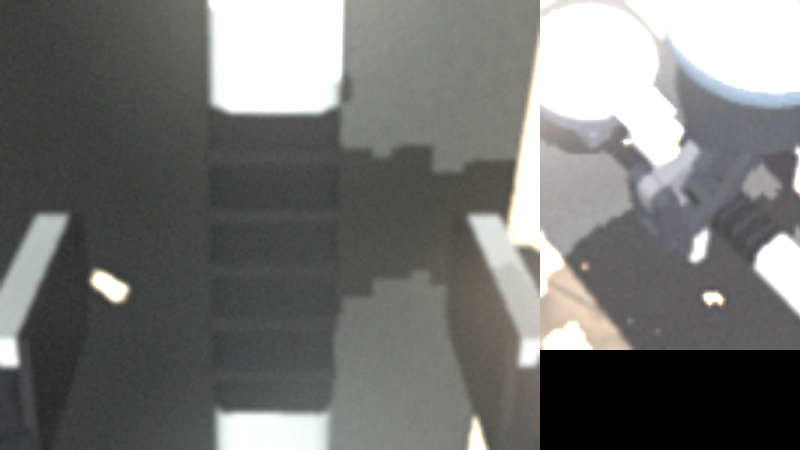

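The pads' scale now matches the handle top's, at about 0.5 mm per px, so the open tips are near z≈36. I need about 20 mm more.

Emit:
drive_tool:
  plan:
    - {"dr": [0,0,0],"travel": [0,0,0.5],"hand": 6}
    - {"dr": [0,0,0],"travel": [0,0,0.5],"hand": 6}
    - {"dr": [0,0,0],"travel": [0,0,0.3],"hand": 6}
    - {"dr": [0,0,0],"travel": [0,0,0.2],"hand": 6}
    - {"dr": [0,0,0],"travel": [0,0,0],"hand": 6}

```text
clock: 7.05
position: [496.0, -71.3, -25.0]
ee_rot: [-0.0, 0.726, 0.688, -0.0]
ft_force: [-0.4, 0.9, 0.4]
finger_gap: 59.9
finger_force: 0.0
```

Emit:
drive_tool:
  plan:
    - {"dr": [0,0,0],"travel": [0,0,0.2],"hand": 6}
    - {"dr": [0,0,0],"travel": [0,0,0.2],"hand": 6}
    - {"dr": [0,0,0],"travel": [0,0,0],"hand": 6}

```text
clock: 7.3
position: [496.2, -71.4, -28.8]
ee_rot: [-0.0, 0.726, 0.688, -0.0]
ft_force: [-0.9, 0.1, -0.3]
finger_gap: 60.0
finger_force: 0.0
```

```bash
python3 - <<'E'
from h import *
c=cam("wrist");s=sensors.get_state();print(s["position"],s["finger_gap"],s["ft_force"])
W=cv2.resize(c["color"][190:340,190:370,::-1],None,fx=3,fy=3)
cv2.imwrite("pics/o5.png",np.clip(W.astype(float)*2.5,0,255).astype(np.uint8))
E
```

```text
[496.21914471 -71.34391806 -28.63687372] 59.943338115449855 [ 1.46823158 -0.41473364  0.24480548]
```

Emit:
drive_tool:
  plan:
    - {"dr": [0,0,0],"travel": [0,0,0],"hand": 5}
    - {"dr": [0,0,0],"travel": [0,0,0],"hand": 4}
    - {"dr": [0,0,0],"travel": [0,0,0],"hand": 3.2}
    - {"dr": [0,0,0],"travel": [0,0,0],"hand": 2.7}
    - {"dr": [0,0,0],"travel": [0,0,0],"hand": 2.7}
  squeeze: 60

```text
clock: 7.77
position: [496.3, -71.4, -28.5]
ee_rot: [0.0, 0.726, 0.688, 0.0]
ft_force: [0.1, 0.0, 0.1]
finger_gap: 26.8
finger_force: 0.0
```

Emit:
drive_tool:
  plan:
    - {"dr": [0,0,0],"travel": [0,0,0],"hand": 2}
    - {"dr": [0,0,0],"travel": [0,0,0],"hand": 1.2}
    - {"dr": [0,0,0],"travel": [0,0,0],"hand": 0.5}
    - {"dr": [0,0,0],"travel": [0,0,0],"hand": 0.5}
    - {"dr": [0,0,0],"travel": [0,0,0],"hand": 0.5}
  squeeze: 110

```text
clock: 8.18
position: [496.5, -71.4, -28.2]
ee_rot: [0.0, 0.726, 0.688, 0.0]
ft_force: [-0.8, 0.9, 9.3]
finger_gap: 17.8
finger_force: 107.5
```

Emit:
drive_tool:
  plan:
    - {"dr": [0,0,0],"travel": [0,0,-0.2],"hand": 0.5}
    - {"dr": [0,0,0],"travel": [0,0,-0.4],"hand": 0.5}
    - {"dr": [0,0,0],"travel": [0,0,-0.8],"hand": 0.5}
    - {"dr": [0,0,0],"travel": [0,0,-1],"hand": 0.5}
    - {"dr": [0,0,0],"travel": [0,0,-1],"hand": 0.5}
    - {"dr": [0,0,0],"travel": [0,0,-1],"hand": 0.5}
    - {"dr": [0,0,0],"travel": [0,0,-1],"hand": 0.5}
    - {"dr": [0,0,0],"travel": [0,0,-1.2],"hand": 0.5}
    - {"dr": [0,0,0],"travel": [0,0,-1.2],"hand": 0.5}
    - {"dr": [0,0,0],"travel": [0,0,-1.2],"hand": 0.5}
    - {"dr": [0,0,0],"travel": [0,0,-0.8],"hand": 0.5}
    - {"dr": [0,0,0],"travel": [0,0,-0.2],"hand": 0.5}

```text
clock: 9.18
position: [497.0, -71.5, 73.2]
ee_rot: [0.001, 0.726, 0.688, 0.001]
ft_force: [0.2, -0.0, -5.0]
finger_gap: 18.0
finger_force: 107.7
```

```bash
python3 - <<'E'
from m import *
np.set_printoptions(precision=1,suppress=True)
a=cam("top");b=cam("scene");c=cam("wrist");s=sensors.get_state();print(s["position"],s["ft_force"],s["wrist_torque"],s["finger_gap"])
Rd=((0,150,90),(8,255,255))
r=[]
for n,k,roi in(("scene",b,(300,270,430,370)),("top",a,(370,200,440,260))):
    q=blob(k,*Rd,roi);print(n,q[0],q[3]);r.append(q[0])
print("cap tri",tri(b,r[0],a,r[1]))
W=c["color"][:240,170:390,::-1];B=b["color"][170:370,210:430,::-1]
o=np.zeros((480,800,3),np.uint8);o[:,:440]=cv2.resize(W,None,fx=2,fy=2);B=cv2.resize(B[:, :180],None,fx=2,fy=2);o[:400,440:]=B;cv2.imwrite("pics/o6.png",o)
E
```

```text
[496.2 -71.4  71.4] [-0.5 -0.1 -5.8] [-0.2  0.  -0. ] 17.733978394974294
scene [369.5 313.6] 338Traceback (most recent call last):
  File "<stdin>", line 7, in <module>
  File "m.py", line 4, in blob
    n,l,s,ce=cv2.connectedComponentsWithStats(z); i=1+np.argmax(s[1:,4]); pts=np.argwhere(l==i)[:,::-1].astype(float)
                                                      ~~~~~~~~~^^^^^^^^^
    return _wrapfunc(a, 'argmax', axis=axis, out=out, **kwds)
    return bound(*args, **kwds)
ValueError: attempt to get argmax of an empty sequence
```

```bash
python3 - <<'E'
from h import *
a=cam("top");b=cam("scene");c=cam("wrist")
o=np.zeros((600,800,3),np.uint8)
o[:300,:400]=cv2.resize(a["color"][150:300,230:430,::-1],None,fx=2,fy=2)
o[:300,400:]=cv2.resize(b["color"][190:340,220:420,::-1],None,fx=2,fy=2)
o[300:,:400]=cv2.resize(c["color"][:,:,::-1],(400,300));cv2.imwrite("pics/o6.png",o)
E
```

```text
(no output)
```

View pics/o6.png

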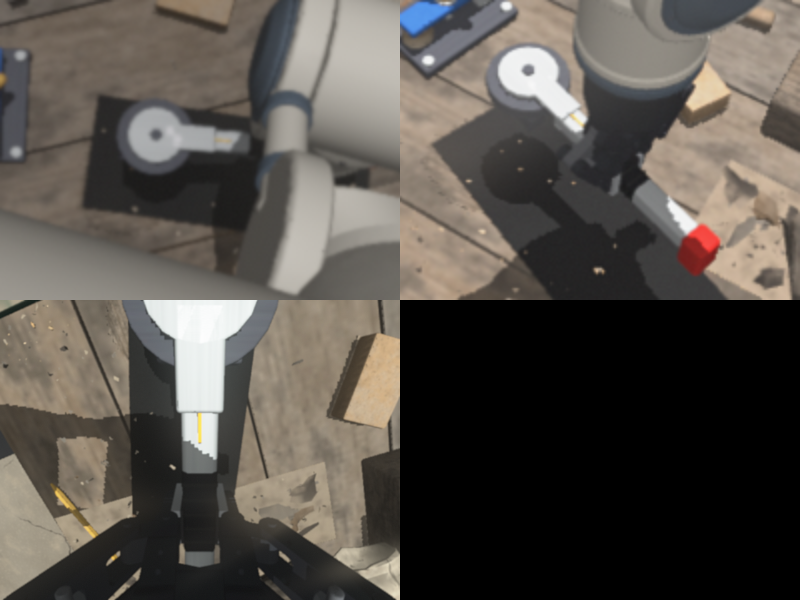

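The view shows the wrench held with its handle aligned to the tool. The collar hole is at top px ≈(307.3,216.8) and scene px ≈(284.3,224.8), and the handle looks level.

```bash
cat >> m.py <<'E'
def hole(c,g,r=6):
    # centroid of darkness around guess inside bright collar
    G=cv2.cvtColor(c["color"],cv2.COLOR_RGB2GRAY).astype(float);x,y=[int(round(v)) for v in g]
    P=G[y-r:y+r+1,x-r:x+r+1];w=np.clip(np.percentile(P,60)-15-P,0,None);yy,xx=np.mgrid[y-r:y+r+1,x-r:x+r+1]
    return np.array([(w*xx).sum(),(w*yy).sum()])/w.sum()
E
python3 - <<'E'
from m import *
np.set_printoptions(precision=2,suppress=True)
a=cam("top");b=cam("scene");p=hole(a,(307.3,216.8));q=hole(b,(284.3,224.8));print(p,q,tri(a,p,b,q))
# scene cap
r=blob(b,(0,150,90),(8,255,255),(340,290,400,340));print(r[0],r[3],onz(b,r[0],127))
s=sensors.get_state();print(s["position"],s["ee_rot"])
E
python3 go.py 496.3 -71.5 71.4 0.711
```

```text
[307.66 217.07] [283.66 224.71] (array([502.96,  50.07, 140.63]), np.float64(1.9753861689085994))
[368.9 314.4] 335 [ 489.14 -167.55  127.  ]
[495.96 -71.28  70.97] [-0.    0.73  0.69 -0.  ]
t 9.58 travel cm [-0.02   0.035 -0.043] dr [-9.000e-04 -6.000e-04 -7.648e-01] | pos [496.  -71.3  71. ] yaw -0.0538 F [-1.3 -0.  -4.1] T [-0.19 -0.06 -0.03] gap 17.9 ff 107.7
```

Emit:
drive_tool:
  plan:
    - {"dr": [0,0,-0.05],"travel": [0,0,0],"hand": 0.5}
    - {"dr": [0,0,-0.1],"travel": [0,0,0],"hand": 0.5}
    - {"dr": [0,0,-0.1],"travel": [0,0,0],"hand": 0.5}
    - {"dr": [0,0,-0.1],"travel": [0,0,0],"hand": 0.5}
    - {"dr": [0,0,-0.1],"travel": [0,0,0],"hand": 0.5}
    - {"dr": [0,0,-0.1],"travel": [0,0,0],"hand": 0.5}
    - {"dr": [0,0,-0.1],"travel": [0,0,0],"hand": 0.5}
    - {"dr": [0,0,-0.08],"travel": [0,0,0],"hand": 0.5}
    - {"dr": [0,0,-0.037],"travel": [0,0,0],"hand": 0.5}
    - {"dr": [0,0,0],"travel": [0,0,0],"hand": 0.5}

```text
clock: 10.42
position: [496.2, -71.3, 71.2]
ee_rot: [-0.0, 0.415, 0.91, -0.0]
ft_force: [-0.1, 0.2, -3.9]
finger_gap: 17.8
finger_force: 107.6
```

```bash
python3 go.py 630.1 138.2 71.4 0.713
```

```text
t 10.42 travel cm [ 7.0390e+00  2.3851e+01 -2.3000e-02] dr [-0.0002 -0.0004  0.0021] | pos [496.2 -71.3  71.2] yaw 0.7151 F [-0.1  0.2 -3.9] T [-0.17 -0.16 -0.01] gap 17.8 ff 107.6
```

Emit:
drive_tool:
  plan:
    - {"dr": [0,0,0.002],"travel": [0.352,1.193,0],"hand": 0.5}
    - {"dr": [0,0,0],"travel": [0.704,2.385,0],"hand": 0.5}
    - {"dr": [0,0,0],"travel": [0.704,2.385,0],"hand": 0.5}
    - {"dr": [0,0,0],"travel": [0.704,2.385,0],"hand": 0.5}
    - {"dr": [0,0,0],"travel": [0.704,2.385,0],"hand": 0.5}
    - {"dr": [0,0,0],"travel": [0.704,2.385,0],"hand": 0.5}
    - {"dr": [0,0,0],"travel": [0.704,2.385,0],"hand": 0.5}
    - {"dr": [0,0,0],"travel": [0.704,2.385,0],"hand": 0.5}
    - {"dr": [0,0,0],"travel": [0.704,2.385,0],"hand": 0.5}
    - {"dr": [0,0,0],"travel": [0.704,2.385,0],"hand": 0.5}
    - {"dr": [0,0,0],"travel": [0.352,1.193,0],"hand": 0.5}
    - {"dr": [0,0,0],"travel": [0,0,0],"hand": 0.5}

```text
clock: 11.42
position: [632.1, 139.9, 71.0]
ee_rot: [0.0, 0.417, 0.909, 0.0]
ft_force: [-0.1, 0.5, -3.9]
finger_gap: 17.7
finger_force: 108.2
```

```bash
python3 go.py 630.1 138.2 45 0.713; python3 - <<'E'
from m import *
np.set_printoptions(precision=2,suppress=True)
a=cam("top");b=cam("scene");B=np.array([550.9,230.4,140.6])
for n,c in(("top",a),("scene",b)):
    g=proj(c,B);p=hole(c,hole(c,g,7));print(n,g,p,onz(c,p,140.6)); x,y=map(int,g);cv2.imwrite(f"pics/d_{n}.png",c["color"][y-40:y+40,x-40:x+40,::-1])
E
```

```text
t 11.42 travel cm [ 0.005 -0.264  2.601] dr [ 0.0008  0.     -0.0015] | pos [632.1 139.9  71. ] yaw 0.7115 F [-0.1  0.5 -3.9] T [-0.15 -0.07 -0.04] gap 17.7 ff 108.2
top [216.28 190.36] [216.27 182.66] [566.34 231.13 140.6 ]
scene [238.61 157.71] [239.72 156.8 ] [554.13 230.81 140.6 ]
```

```bash
python3 go.py 630.1 138.2 45 0.713; python3 - <<'E'
from m import *
np.set_printoptions(precision=2,suppress=True)
a=cam("top");b=cam("scene");B=np.array([550.9,230.4,140.6])
for n,c in(("top",a),("scene",b)):
    g=proj(c,B);p=hole(c,g,4);print(n,g,p,onz(c,p,140.6)); x,y=map(int,np.round(g))
    print(cv2.cvtColor(c["color"],cv2.COLOR_RGB2GRAY)[y-12:y+13:2,x-16:x+17:2])
E
```

```text
t 11.52 travel cm [0.07  0.015 2.589] dr [-0.0011 -0.0005 -0.002 ] | pos [630.5 137.6  70.9] yaw 0.711 F [-0.5  0.  -5.3] T [-0.14 -0.15  0.02] gap 18.3 ff 108.2
top [216.28 190.36] [218.17 189.36] [552.97 226.77 140.6 ]
[[164 164 164 164 164 164 162 133  83  70  98 117 122 117 103 101 103]
 [164 164 164 164 165 164 163 135  85  61  97 117 114 100 101 102 104]
 [163 164 164 164 164 165 163 137  89  65 108 111 100 100 102 104 107]
 [163 163 162 163 164 163 162 139  97  68 105  99  99 101 105 107 109]
 [162 162 162 162 162 162 161 143 106  69  96  98 101 103 107 108 110]
 [161 161 161 161 161 161 160 147 108  78  95  99 102 105 107 108 109]
 [159 160 159 159 160 159 159 148 107  89  98 102 104 107 108 109 110]
 [158 158 158 157 158 158 157 148 106  96 100 103 106 107 108 109 111]
 [156 156 156 155 156 155 155 141 100  98 102 106 107 108 110 112 117]
 [154 154 154 154 153 153 151 117  96 101 104 106 108 111 114 119 122]
 [151 152 152 152 152 152 138  99  99 102 104 108 111 115 116 117 117]
 [149 150 150 150 150 147 119  97 100 102 106 110 113 116 115 115 116]
 [147 149 148 148 147 137 1
[... 329 characters left out ...]
144 177 248 247 246 246 246 246 246 246 247 248 232 138 145]
 [152 143 158 249 247 246 247 247 248 248 247 247 247 247 248 189 158]
 [124 137 234 247 247 247 247 232 146 152 246 247 247 247 247 248 248]
 [141 136 242 247 247 247 247 200 125 126 247 247 247 247 247 247 247]
 [140 139 245 247 247 247 247 248 247 247 248 247 247 247 247 247 247]
 [138 137 190 249 247 247 247 247 247 247 247 247 247 247 249 248 248]
 [140 138 125 222 249 247 246 246 246 246 246 247 248 249 175 183 196]
 [119 141 132 116 182 244 249 248 248 248 249 250 207 122 104 121 109]
 [ 83 138 142 141 112 115 155 188 207 193 163 125 100 131 139 143 118]
 [128  80 135 144 141 134 126 130 115 110 127 125 140 138 139 109  63]]
```

Emit:
drive_tool:
  plan:
    - {"dr": [0,0,-0.001],"travel": [0,0,0.5],"hand": 0.5}
    - {"dr": [0,0,0],"travel": [0,0,0.7],"hand": 0.5}
    - {"dr": [0,0,0],"travel": [0,0,0.7],"hand": 0.5}
    - {"dr": [0,0,0],"travel": [0,0,0.5],"hand": 0.5}
    - {"dr": [0,0,0],"travel": [0,0,0.2],"hand": 0.5}
    - {"dr": [0,0,0],"travel": [0,0,0],"hand": 0.5}

```text
clock: 12.12
position: [630.5, 137.5, 44.6]
ee_rot: [-0.001, 0.416, 0.909, -0.0]
ft_force: [0.1, -0.6, -4.8]
finger_gap: 18.1
finger_force: 108.2
```

Emit:
drive_tool:
  plan:
    - {"dr": [0,0,0],"travel": [0,0,0.2],"hand": 0.5}
    - {"dr": [0,0,0],"travel": [0,0,0.2],"hand": 0.5}
    - {"dr": [0,0,0],"travel": [0,0,0.15],"hand": 0.5}
    - {"dr": [0,0,0],"travel": [0,0,0],"hand": 0.5}

```text
clock: 12.45
position: [630.9, 137.7, 39.8]
ee_rot: [-0.0, 0.416, 0.909, -0.0]
ft_force: [-0.4, -0.1, -5.4]
finger_gap: 18.2
finger_force: 108.2
```

```bash
python3 go.py 630.1 138.2 25.5 0.713
```

```text
t 12.45 travel cm [ 0.093 -0.028  1.428] dr [-0.0002 -0.0001 -0.0008] | pos [630.9 137.7  39.8] yaw 0.7122 F [-0.4 -0.1 -5.4] T [-0.12 -0.11 -0.01] gap 18.2 ff 108.2
```

Emit:
drive_tool:
  plan:
    - {"dr": [0,0,0],"travel": [0.05,0,0.15],"hand": 0.5}
    - {"dr": [0,0,0],"travel": [0,0,0.15],"hand": 0.5}
    - {"dr": [0,0,0],"travel": [0,0,0],"hand": 0.5}

```text
clock: 12.7
position: [630.6, 138.1, 36.7]
ee_rot: [-0.0, 0.416, 0.909, -0.0]
ft_force: [0.4, 0.1, -4.9]
finger_gap: 17.8
finger_force: 108.2
```

Emit:
drive_tool:
  plan:
    - {"dr": [0,0,0],"travel": [0,0,0.15],"hand": 0.5}
    - {"dr": [0,0,0],"travel": [0,0,0.15],"hand": 0.5}
    - {"dr": [0,0,0],"travel": [0,0,0],"hand": 0.5}

```text
clock: 12.95
position: [630.5, 138.0, 33.6]
ee_rot: [-0.0, 0.416, 0.909, -0.0]
ft_force: [-0.4, -0.3, -6.0]
finger_gap: 18.3
finger_force: 108.2
```

```bash
python3 go.py 630.1 138.2 25.5 0.713
```

```text
t 12.95 travel cm [ 0.04  -0.017  0.814] dr [-0.0004 -0.0002 -0.0009] | pos [630.5 138.   33.6] yaw 0.7121 F [-0.4 -0.3 -6. ] T [-0.14 -0.13  0.02] gap 18.3 ff 108.2
```

No contact so far, so the bar is entering the slot. I'll continue slowly to seating.

Emit:
drive_tool:
  plan:
    - {"dr": [0,0,0],"travel": [0,0,0.15],"hand": 0.5}
    - {"dr": [0,0,0],"travel": [0,0,0.15],"hand": 0.5}
    - {"dr": [0,0,0],"travel": [0,0,0.15],"hand": 0.5}
    - {"dr": [0,0,0],"travel": [0,0,0],"hand": 0.5}

```text
clock: 13.28
position: [630.5, 138.0, 29.1]
ee_rot: [-0.0, 0.416, 0.909, -0.0]
ft_force: [0.2, 0.6, -5.2]
finger_gap: 18.0
finger_force: 108.2
```

Emit:
drive_tool:
  plan:
    - {"dr": [0,0,0],"travel": [0,0,0.1],"hand": 0.5}
    - {"dr": [0,0,0],"travel": [0,0,0.1],"hand": 0.5}
    - {"dr": [0,0,0],"travel": [0,0,0],"hand": 0.5}

```text
clock: 13.53
position: [630.6, 138.0, 27.3]
ee_rot: [-0.0, 0.416, 0.909, -0.0]
ft_force: [-0.9, -0.3, -4.9]
finger_gap: 18.3
finger_force: 108.2
```

```bash
python3 go.py 630.1 138.2 25.5 0.713
```

```text
t 13.53 travel cm [ 0.042 -0.024  0.179] dr [-0.0002 -0.0001 -0.0008] | pos [630.6 138.   27.3] yaw 0.7122 F [-0.9 -0.3 -4.9] T [-0.15 -0.11  0.05] gap 18.3 ff 108.2
```

Emit:
drive_tool:
  plan:
    - {"dr": [0,0,0],"travel": [0,0,0.1],"hand": 0.5}
    - {"dr": [0,0,0],"travel": [0,0,0.07],"hand": 0.5}
    - {"dr": [0,0,0],"travel": [0,0,0],"hand": 0.5}

```text
clock: 13.78
position: [630.8, 138.0, 25.8]
ee_rot: [0.0, 0.416, 0.909, 0.0]
ft_force: [1.2, 0.3, -3.0]
finger_gap: 17.9
finger_force: 108.4
```

```bash
python3 go.py 630.1 138.2 25.5 0.713; python3 - <<'E'
from m import *
np.set_printoptions(precision=2,suppress=True)
b=cam("scene");g=proj(b,np.array([550.9,230.4,95.1]));p=hole(b,g,5);p=hole(b,p,5);print(g,p,onz(b,p,95.1))
o=b["color"][120:240,180:330,::-1];cv2.imwrite("pics/seat.png",cv2.resize(o,None,fx=4,fy=4))
E
```

```text
t 13.78 travel cm [ 0.057 -0.039  0.027] dr [ 0.0001  0.0001 -0.0009] | pos [630.8 138.   25.8] yaw 0.7121 F [ 1.2  0.3 -3. ] T [-0.02  0.02  0.01] gap 17.9 ff 108.4
[239.92 173.03] [240.95 172.28] [553.79 230.57  95.1 ]
```

View pics/seat.png

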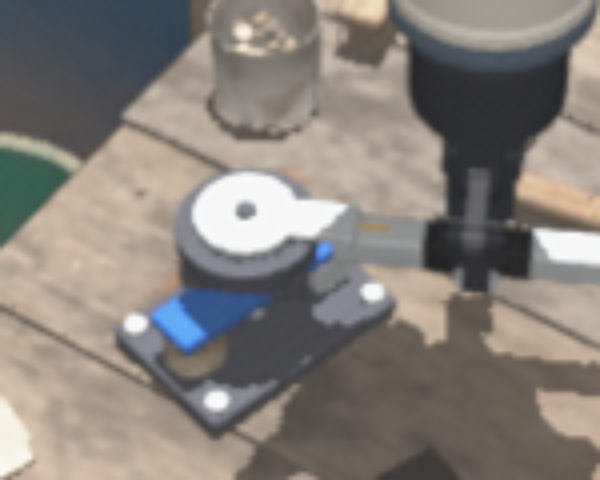

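The picture shows the socket seated over the T-bar: the collar is at crop (245,210), the handle runs right, and the plate and strap are below. Contact has begun at z≈25.8. Next is turning in small arcs.

Emit:
drive_tool:
  plan:
    - {"dr": [0,0,0.015],"travel": [0.001,-0.182,0],"hand": 0.5}
    - {"dr": [0,0,0.02],"travel": [0.002,-0.243,0],"hand": 0.5}
    - {"dr": [0,0,0.02],"travel": [0.002,-0.243,0],"hand": 0.5}
    - {"dr": [0,0,0],"travel": [0,0,0],"hand": 0.5}

```text
clock: 14.17
position: [625.4, 133.8, 25.9]
ee_rot: [0.0, 0.442, 0.897, 0.0]
ft_force: [0.5, 2.5, -3.7]
finger_gap: 17.8
finger_force: 108.3
```

```bash
cat > tq.py <<'E'
from h import *
from scipy.spatial.transform import Rotation as Ro
s=sensors.get_state();q=np.array(s["ee_rot"]);R=Ro.from_quat(np.r_[q[1:],q[0]]);B=np.array([551.2,230.,66.])
r=(s["position"]-B)/1e3;F=s["ft_force"];M=s["wrist_torque"];y=R.apply([0,1,0])
print("t",round(s["clock"],2),"Ftool",np.round(R.inv().apply(F),1),"M",np.round(M,2),"torque about screw",round(np.cross(r,F)[2]+M[2],2),"yaw",round(np.arctan2(y[1],y[0]),4),"turned",round(.712-np.arctan2(y[1],y[0]),3),"hdl",round(np.arctan2(r[1],r[0])+np.pi/2,4),"rad",round(np.hypot(*r[:2])*1e3,1),"z",round(s["position"][2],1))
E
python3 tq.py
```

```text
t 14.17 Ftool [1.7 2.  3.7] M [ 0.51 -0.29 -0.07] torque about screw 0.17 yaw 0.6547 turned 0.057 hdl 0.6566 rad 121.5 z 25.9
```

Emit:
drive_tool:
  plan:
    - {"dr": [0,0,0.02],"travel": [0.002,-0.243,0],"hand": 0.5}
    - {"dr": [0,0,0.02],"travel": [0.002,-0.243,0],"hand": 0.5}
    - {"dr": [0,0,0],"travel": [0,0,0],"hand": 0.5}

```text
clock: 14.42
position: [621.5, 130.9, 25.9]
ee_rot: [0.0, 0.46, 0.888, 0.0]
ft_force: [3.3, 5.3, -3.6]
finger_gap: 18.3
finger_force: 108.3
```

```bash
python3 tq.py
```

```text
t 14.42 Ftool [2.4 5.8 3.6] M [ 0.79 -0.47 -0.08] torque about screw 0.62 yaw 0.6151 turned 0.097 hdl 0.6172 rad 121.5 z 25.9
```

Emit:
drive_tool:
  plan:
    - {"dr": [0,0,0.02],"travel": [0.002,-0.243,0],"hand": 0.5}
    - {"dr": [0,0,0.02],"travel": [0.002,-0.243,0],"hand": 0.5}
    - {"dr": [0,0,0.02],"travel": [0.002,-0.243,0],"hand": 0.5}
    - {"dr": [0,0,0],"travel": [0,0,0],"hand": 0.5}

```text
clock: 14.75
position: [615.6, 126.9, 25.9]
ee_rot: [0.0, 0.486, 0.874, 0.0]
ft_force: [3.2, 6.4, -3.9]
finger_gap: 18.3
finger_force: 108.3
```

```bash
python3 tq.py
```

```text
t 14.75 Ftool [3.7 6.1 3.9] M [ 0.93 -0.48 -0.08] torque about screw 0.66 yaw 0.5557 turned 0.156 hdl 0.5582 rad 121.5 z 25.9
```

Emit:
drive_tool:
  plan:
    - {"dr": [0,0,0.02],"travel": [0.002,-0.243,0],"hand": 0.5}
    - {"dr": [0,0,0.02],"travel": [0.002,-0.243,0],"hand": 0.5}
    - {"dr": [0,0,0.02],"travel": [0.002,-0.243,0],"hand": 0.5}
    - {"dr": [0,0,0],"travel": [0,0,0],"hand": 0.5}

```text
clock: 15.08
position: [609.3, 123.3, 25.9]
ee_rot: [0.0, 0.512, 0.859, 0.0]
ft_force: [3.3, 5.3, -3.9]
finger_gap: 17.9
finger_force: 108.3
```

```bash
python3 tq.py
```

```text
t 15.08 Ftool [3.  5.4 3.9] M [ 0.95 -0.52 -0.02] torque about screw 0.64 yaw 0.4958 turned 0.216 hdl 0.4991 rad 121.5 z 25.9
```

Emit:
drive_tool:
  plan:
    - {"dr": [0,0,0.02],"travel": [0.002,-0.243,0],"hand": 0.5}
    - {"dr": [0,0,0.02],"travel": [0.002,-0.243,0],"hand": 0.5}
    - {"dr": [0,0,0.02],"travel": [0.002,-0.243,0],"hand": 0.5}
    - {"dr": [0,0,0],"travel": [0,0,0],"hand": 0.5}

```text
clock: 15.42
position: [602.9, 120.1, 25.9]
ee_rot: [0.0, 0.537, 0.843, 0.0]
ft_force: [3.1, 6.6, -4.6]
finger_gap: 18.3
finger_force: 108.3
```

```bash
python3 tq.py
```

```text
t 15.42 Ftool [4.7 5.6 4.6] M [ 1.07 -0.55 -0.08] torque about screw 0.6 yaw 0.4359 turned 0.276 hdl 0.4396 rad 121.4 z 25.9
```

```bash
cat > tqa.py <<'E'
from h import *
from scipy.spatial.transform import Rotation as Ro
o=[];B=np.array([551.2,230.,66.])
for i in range(6):
    cam("wrist");s=sensors.get_state();q=np.array(s["ee_rot"]);R=Ro.from_quat(np.r_[q[1:],q[0]])
    r=(s["position"]-B)/1e3;F=s["ft_force"];M=s["wrist_torque"];y=R.apply([0,1,0])
    o.append(np.r_[R.inv().apply(F),R.inv().apply(M),np.cross(r,F)[2],np.cross(r,F)[2]+M[2],.712-np.arctan2(y[1],y[0])])
np.set_printoptions(precision=3,suppress=True);o=np.array(o);print("Ft",o.mean(0)[:3],"Mt",o.mean(0)[3:6],"rxF",o.mean(0)[6],"tot",o.mean(0)[7],"sd",o.std(0)[7],"turned",o.mean(0)[8])
E
python3 tqa.py
```

```text
Ft [4.369 4.648 4.238] Mt [-0.829  0.613 -0.021] rxF 0.5669792264094687 tot 0.5884866670106618 sd 0.08047576944406934 turned 0.2748071672510319
```

Emit:
drive_tool:
  plan:
    - {"dr": [0,0,0.02],"travel": [0.002,-0.243,0],"hand": 0.5}
    - {"dr": [0,0,0.02],"travel": [0.002,-0.243,0],"hand": 0.5}
    - {"dr": [0,0,0],"travel": [0,0,0],"hand": 0.5}

```text
clock: 15.97
position: [598.5, 118.2, 25.9]
ee_rot: [0.0, 0.554, 0.832, 0.0]
ft_force: [3.3, 6.1, -4.5]
finger_gap: 18.4
finger_force: 108.3
```

```bash
python3 tqa.py
```

```text
Ft [4.631 5.013 4.167] Mt [-0.847  0.666 -0.017] rxF 0.6116635442701742 tot 0.6291639880053407 sd 0.07089558448525002 turned 0.31480781115590856
```

Emit:
drive_tool:
  plan:
    - {"dr": [0,0,0.02],"travel": [0.002,-0.243,0],"hand": 0.5}
    - {"dr": [0,0,0.02],"travel": [0.002,-0.243,0],"hand": 0.5}
    - {"dr": [0,0,0.02],"travel": [0.002,-0.243,0],"hand": 0.5}

```text
clock: 16.52
position: [592.0, 115.7, 26.0]
ee_rot: [0.0, 0.579, 0.816, 0.001]
ft_force: [3.3, 7.2, -4.9]
finger_gap: 18.3
finger_force: 108.2
```

```bash
python3 tqa.py
```

```text
Ft [4.794 5.706 4.296] Mt [-0.923  0.739 -0.041] rxF 0.6962453211525784 tot 0.7376762889618772 sd 0.05063087302431456 turned 0.3753468868397472
```

Torque is growing with angle as expected, now 0.74 N·m.

Emit:
drive_tool:
  plan:
    - {"dr": [0,0,0.02],"travel": [0.002,-0.243,0],"hand": 0.5}
    - {"dr": [0,0,0.02],"travel": [0.002,-0.243,0],"hand": 0.5}
    - {"dr": [0,0,0.02],"travel": [0.002,-0.243,0],"hand": 0.5}

```text
clock: 17.07
position: [585.1, 113.5, 25.9]
ee_rot: [0.0, 0.603, 0.798, 0.001]
ft_force: [4.3, 6.7, -5.3]
finger_gap: 18.1
finger_force: 108.1
```

```bash
python3 tqa.py
```

```text
Ft [5.416 5.585 4.619] Mt [-0.927  0.795 -0.056] rxF 0.6822098136118261 tot 0.738679797084948 sd 0.0489861859805984 turned 0.43532551281304827
```

Emit:
drive_tool:
  plan:
    - {"dr": [0,0,0.02],"travel": [0.02,-0.243,0],"hand": 0.5}
    - {"dr": [0,0,0.02],"travel": [0.02,-0.243,0],"hand": 0.5}
    - {"dr": [0,0,0.02],"travel": [0.02,-0.243,0],"hand": 0.5}

```text
clock: 17.62
position: [578.2, 111.9, 26.0]
ee_rot: [0.001, 0.627, 0.779, 0.001]
ft_force: [4.8, 1.8, -3.6]
finger_gap: 17.9
finger_force: 108.2
```

```bash
python3 tqa.py
```

```text
Ft [2.035 5.406 4.336] Mt [-0.925  0.317 -0.105] rxF 0.6575664777824392 tot 0.7627872173699015 sd 0.06387362348958632 turned 0.49514412568474236
```

Emit:
drive_tool:
  plan:
    - {"dr": [0,0,0.02],"travel": [0.006,-0.243,0],"hand": 0.5}
    - {"dr": [0,0,0.02],"travel": [0.006,-0.243,0],"hand": 0.5}
    - {"dr": [0,0,0.02],"travel": [0.006,-0.243,0],"hand": 0.5}

```text
clock: 18.17
position: [571.2, 110.5, 26.1]
ee_rot: [0.001, 0.65, 0.76, 0.001]
ft_force: [5.7, 3.3, -4.7]
finger_gap: 17.9
finger_force: 108.2
```

```bash
python3 tqa.py
```

```text
Ft [2.012 5.543 4.272] Mt [-0.924  0.257 -0.116] rxF 0.6739585314614831 tot 0.7909300839726026 sd 0.05352135766053182 turned 0.5551204730753821
```

Emit:
drive_tool:
  plan:
    - {"dr": [0,0,0.02],"travel": [0.006,-0.243,0],"hand": 0.5}
    - {"dr": [0,0,0.02],"travel": [0.006,-0.243,0],"hand": 0.5}
    - {"dr": [0,0,0.02],"travel": [0.006,-0.243,0],"hand": 0.5}

```text
clock: 18.72
position: [564.0, 109.7, 26.1]
ee_rot: [0.001, 0.672, 0.74, 0.001]
ft_force: [5.2, 2.2, -4.4]
finger_gap: 18.3
finger_force: 108.1
```

```bash
python3 tqa.py
```

```text
Ft [1.603 5.577 4.542] Mt [-0.993  0.161 -0.142] rxF 0.677485495664592 tot 0.8201284334649172 sd 0.07874483739237831 turned 0.6151161823075482
```

Emit:
drive_tool:
  plan:
    - {"dr": [0,0,0.02],"travel": [0.005,-0.243,0],"hand": 0.5}
    - {"dr": [0,0,0.02],"travel": [0.005,-0.243,0],"hand": 0.5}
    - {"dr": [0,0,0.02],"travel": [0.005,-0.243,0],"hand": 0.5}

```text
clock: 19.27
position: [556.8, 109.2, 26.1]
ee_rot: [0.001, 0.694, 0.72, 0.001]
ft_force: [6.0, 1.9, -4.1]
finger_gap: 18.1
finger_force: 108.1
```

```bash
python3 tqa.py
```

```text
Ft [1.06  5.595 4.693] Mt [-0.974  0.123 -0.145] rxF 0.6787476028236936 tot 0.8244846796995767 sd 0.0393665163462554 turned 0.6750828032326428
```

Emit:
drive_tool:
  plan:
    - {"dr": [0,0,0.02],"travel": [0.005,-0.243,0],"hand": 0.5}
    - {"dr": [0,0,0.02],"travel": [0.005,-0.243,0],"hand": 0.5}
    - {"dr": [0,0,0.02],"travel": [0.005,-0.243,0],"hand": 0.5}

```text
clock: 19.82
position: [549.7, 109.2, 26.1]
ee_rot: [0.001, 0.715, 0.699, 0.001]
ft_force: [5.8, 0.3, -5.5]
finger_gap: 17.7
finger_force: 108.1
```

```bash
python3 tqa.py
```

```text
Ft [0.871 5.586 4.931] Mt [-1.008  0.078 -0.131] rxF 0.6771980905712883 tot 0.8083151616567713 sd 0.043391888604713186 turned 0.7350363910370356
```

Emit:
drive_tool:
  plan:
    - {"dr": [0,0,0.02],"travel": [0.004,-0.243,0],"hand": 0.5}
    - {"dr": [0,0,0.02],"travel": [0.004,-0.243,0],"hand": 0.5}
    - {"dr": [0,0,0],"travel": [0,0,0],"hand": 0.5}

```text
clock: 20.37
position: [544.3, 109.4, 26.1]
ee_rot: [0.001, 0.729, 0.684, 0.001]
ft_force: [6.0, 0.0, -3.9]
finger_gap: 18.2
finger_force: 108.3
```

```bash
python3 tqa.py
```

```text
Ft [0.875 5.613 4.748] Mt [-0.955  0.068 -0.116] rxF 0.6799992944486247 tot 0.7960515131389864 sd 0.04500850396488702 turned 0.7743237529619854
```

Emit:
drive_tool:
  plan:
    - {"dr": [0,0,0.02],"travel": [0.003,-0.243,0],"hand": 0.5}
    - {"dr": [0,0,0.02],"travel": [0.003,-0.243,0],"hand": 0.5}
    - {"dr": [0,0,0],"travel": [0,0,0],"hand": 0.5}

```text
clock: 20.92
position: [539.1, 109.9, 26.0]
ee_rot: [0.0, 0.743, 0.669, 0.0]
ft_force: [5.9, 0.3, -3.9]
finger_gap: 18.2
finger_force: 108.3
```

```bash
python3 tqa.py
```

```text
Ft [0.478 5.207 4.082] Mt [-0.924  0.007  0.074] rxF 0.6294788755113369 tot 0.555329965482474 sd 0.05120085547773193 turned 0.8142720534408446
```

The torque fell from 0.80 to 0.56 N·m, so it has clicked. One small 0.02 rad step will make sure it's past 0.04 rad.

Emit:
drive_tool:
  plan:
    - {"dr": [0,0,0.02],"travel": [0.002,-0.243,0],"hand": 0.5}
    - {"dr": [0,0,0],"travel": [0,0,0],"hand": 0.5}

```text
clock: 21.38
position: [536.5, 110.2, 25.9]
ee_rot: [0.0, 0.749, 0.662, 0.0]
ft_force: [6.9, 0.8, -3.7]
finger_gap: 18.1
finger_force: 108.4
```

```bash
python3 tqa.py
```

```text
Ft [0.275 5.139 3.609] Mt [-0.891  0.006  0.227] rxF 0.6208358389010694 tot 0.3936490827069394 sd 0.06223171536798058 turned 0.8341461781956919
```

Torque is now about half of its peak, so the handle is broken over by roughly 0.08 rad. I'll stop here and ease back.

Emit:
drive_tool:
  plan:
    - {"dr": [0,0,-0.02],"travel": [0.002,0.243,0],"hand": 0.5}
    - {"dr": [0,0,-0.02],"travel": [0.002,0.243,0],"hand": 0.5}
    - {"dr": [0,0,-0.02],"travel": [0.002,0.243,0],"hand": 0.5}
    - {"dr": [0,0,-0.02],"travel": [0.002,0.243,0],"hand": 0.5}
    - {"dr": [0,0,-0.02],"travel": [0.002,0.243,0],"hand": 0.5}
    - {"dr": [0,0,0],"travel": [0,0,0],"hand": 0.5}

```text
clock: 22.18
position: [549.5, 109.2, 25.9]
ee_rot: [0.001, 0.714, 0.7, 0.0]
ft_force: [6.0, -0.9, -2.8]
finger_gap: 18.2
finger_force: 108.3
```

```bash
python3 tqa.py
```

```text
Ft [-0.546  6.317  3.679] Mt [-1.093 -0.114  0.073] rxF 0.7633841208928752 tot 0.6903003503045269 sd 0.06532517461646016 turned 0.7332315435664989
```

Emit:
drive_tool:
  plan:
    - {"dr": [0,0,-0.02],"travel": [0.002,0.243,0],"hand": 0.5}
    - {"dr": [0,0,-0.02],"travel": [0.002,0.243,0],"hand": 0.5}
    - {"dr": [0,0,0],"travel": [0,0,0],"hand": 0.5}

```text
clock: 22.73
position: [553.6, 109.2, 25.8]
ee_rot: [0.0, 0.7, 0.714, -0.0]
ft_force: [2.7, -1.7, -2.6]
finger_gap: 18.3
finger_force: 108.5
```

```bash
python3 tqa.py
```

```text
Ft [-1.539  3.165  2.813] Mt [-0.588 -0.226  0.31 ] rxF 0.3822880482553474 tot 0.07257352447211848 sd 0.0591907147311023 turned 0.6947914179179988
```

Emit:
drive_tool:
  plan:
    - {"dr": [0,0,-0.01],"travel": [-0.01,0.243,0],"hand": 0.5}
    - {"dr": [0,0,0],"travel": [-0.02,0.1,0],"hand": 0.5}
    - {"dr": [0,0,0],"travel": [0,0,0],"hand": 0.5}

```text
clock: 23.28
position: [556.2, 109.2, 25.6]
ee_rot: [-0.0, 0.697, 0.717, -0.0]
ft_force: [-1.6, -0.5, -2.0]
finger_gap: 18.2
finger_force: 108.5
```

```bash
python3 tqa.py
```

```text
Ft [ 0.114 -0.762  2.658] Mt [ 0.142  0.095 -0.11 ] rxF -0.09219988164968125 tot 0.01737561961583264 sd 0.0988670884110662 turned 0.6846672037111001
```

Emit:
drive_tool:
  plan:
    - {"dr": [0,0,0],"travel": [0,0,-0.2],"hand": 0.5}
    - {"dr": [0,0,0],"travel": [0,0,-0.3],"hand": 0.5}
    - {"dr": [0,0,0],"travel": [0,0,-0.4],"hand": 0.5}
    - {"dr": [0,0,0],"travel": [0,0,-0.4],"hand": 0.5}
    - {"dr": [0,0,0],"travel": [0,0,0],"hand": 0.5}

```text
clock: 24.0
position: [557.4, 109.1, 39.8]
ee_rot: [0.001, 0.697, 0.717, 0.001]
ft_force: [-0.5, -0.1, -4.3]
finger_gap: 18.5
finger_force: 108.3
```

Emit:
drive_tool:
  plan:
    - {"dr": [0,0,0],"travel": [0,0,-0.4],"hand": 0.5}
    - {"dr": [0,0,0],"travel": [0,0,-0.8],"hand": 0.5}
    - {"dr": [0,0,0],"travel": [0,0,-1],"hand": 0.5}
    - {"dr": [0,0,0],"travel": [0,0,-1],"hand": 0.5}
    - {"dr": [0,0,0],"travel": [0,0,-0.5],"hand": 0.5}
    - {"dr": [0,0,0],"travel": [0,0,0],"hand": 0.5}

```text
clock: 24.5
position: [557.7, 109.2, 77.5]
ee_rot: [0.001, 0.697, 0.717, 0.001]
ft_force: [1.3, -0.4, -4.9]
finger_gap: 18.1
finger_force: 108.2
```

```bash
python3 go.py 496.3 -71.5 76 -0.057
```

```text
t 24.5 travel cm [-17.897  -6.626   0.13 ] dr [ 0.0026 -0.0003  0.0843] | pos [557.7 109.2  77.5] yaw 0.0273 F [ 1.3 -0.4 -4.9] T [-0.15 -0.04 -0.04] gap 18.1 ff 108.2
```

Emit:
drive_tool:
  plan:
    - {"dr": [0,0,0],"travel": [-0.9,-0.33,0],"hand": 0.5}
    - {"dr": [0,0,0],"travel": [-1.79,-0.663,0],"hand": 0.5}
    - {"dr": [0,0,0],"travel": [-1.79,-0.663,0],"hand": 0.5}
    - {"dr": [0,0,0],"travel": [-1.79,-0.663,0],"hand": 0.5}
    - {"dr": [0,0,0],"travel": [-1.79,-0.663,0],"hand": 0.5}
    - {"dr": [0,0,0],"travel": [-1.79,-0.663,0],"hand": 0.5}
    - {"dr": [0,0,0],"travel": [-1.79,-0.663,0],"hand": 0.5}
    - {"dr": [0,0,0],"travel": [-1.79,-0.663,0],"hand": 0.5}
    - {"dr": [0,0,0],"travel": [-1.79,-0.663,0],"hand": 0.5}
    - {"dr": [0,0,0],"travel": [-1.79,-0.663,0],"hand": 0.5}
    - {"dr": [0,0,0],"travel": [-0.9,-0.33,0],"hand": 0.5}

```text
clock: 25.42
position: [494.1, -73.6, 75.5]
ee_rot: [-0.0, 0.698, 0.716, -0.0]
ft_force: [0.3, 0.1, -5.1]
finger_gap: 18.2
finger_force: 108.3
```

Emit:
drive_tool:
  plan:
    - {"dr": [0.002,0,0.042],"travel": [0,0,0],"hand": 0.5}
    - {"dr": [0,0,0.042],"travel": [0,0,0],"hand": 0.5}
    - {"dr": [0,0,0],"travel": [0,0,0],"hand": 0.5}

```text
clock: 25.67
position: [495.0, -72.0, 75.6]
ee_rot: [-0.001, 0.728, 0.686, -0.001]
ft_force: [-0.0, 0.2, -4.6]
finger_gap: 18.3
finger_force: 108.2
```

```bash
python3 go.py 496.3 -71.5 -26.5 -0.057; python3 - <<'E'
from m import *
a=cam("top");b=cam("scene");B=np.array([503,50.,145])
p=hole(a,hole(a,proj(a,B)));q=hole(b,hole(b,proj(b,B)));print(p,q,tri(a,p,b,q))
Y=((18,120,120),(32,255,255));y=blob(a,*Y,(195,175,250,225));print([np.round(onz(a,v,66),1) for v in y[:3]])
E
```

```text
t 25.67 travel cm [ 0.059  0.154 10.208] dr [-0.0024  0.     -0.0027] | pos [495.  -72.   75.6] yaw -0.0597 F [-0.   0.2 -4.6] T [-0.14  0.02  0.02] gap 18.3 ff 108.2
[308.14565826 216.8907563 ] [283.75016903 223.54597701] (array([502.66390631,  49.50656526, 145.00323197]), np.float64(1.8587448384921623))
[array([551.9, 230.9,  66. ]), array([553.5, 202.2,  66. ]), array([550.2, 260.1,  66. ])]
```

The bar has turned about 0.65 rad and the wrench is back over its place. Lowering now.

Emit:
drive_tool:
  plan:
    - {"dr": [0,0,0],"travel": [0.05,0.1,0.7],"hand": 0.5}
    - {"dr": [0,0,0],"travel": [0,0,1.3],"hand": 0.5}
    - {"dr": [0,0,0],"travel": [0,0,1.3],"hand": 0.5}
    - {"dr": [0,0,0],"travel": [0,0,1.3],"hand": 0.5}
    - {"dr": [0,0,0],"travel": [0,0,1.3],"hand": 0.5}
    - {"dr": [0,0,0],"travel": [0,0,1.3],"hand": 0.5}
    - {"dr": [0,0,0],"travel": [0,0,1.2],"hand": 0.5}
    - {"dr": [0,0,0],"travel": [0,0,0.8],"hand": 0.5}
    - {"dr": [0,0,0],"travel": [0,0,0.5],"hand": 0.5}
    - {"dr": [0,0,0],"travel": [0,0,0.3],"hand": 0.5}
    - {"dr": [0,0,0],"travel": [0,0,0.15],"hand": 0.5}
    - {"dr": [0,0,0],"travel": [0,0,0],"hand": 0.5}

```text
clock: 26.77
position: [496.3, -71.3, -25.7]
ee_rot: [-0.001, 0.727, 0.687, -0.001]
ft_force: [-0.8, -0.6, -4.9]
finger_gap: 18.3
finger_force: 108.3
```

Emit:
drive_tool:
  plan:
    - {"dr": [0,0,0],"travel": [0,0,0.1],"hand": 0.5}
    - {"dr": [0,0,0],"travel": [0,0,0.05],"hand": 0.5}
    - {"dr": [0,0,0],"travel": [0,0,0],"hand": 0.5}

```text
clock: 27.02
position: [496.3, -71.3, -27.0]
ee_rot: [-0.0, 0.727, 0.687, -0.001]
ft_force: [-0.8, -0.2, -5.0]
finger_gap: 18.1
finger_force: 108.3
```

Emit:
drive_tool:
  plan:
    - {"dr": [0,0,0],"travel": [0,0,0.07],"hand": 0.5}
    - {"dr": [0,0,0],"travel": [0,0,0.05],"hand": 0.5}
    - {"dr": [0,0,0],"travel": [0,0,0],"hand": 0.5}

```text
clock: 27.27
position: [496.3, -71.4, -28.1]
ee_rot: [-0.0, 0.727, 0.687, -0.001]
ft_force: [-0.7, -0.6, 1.9]
finger_gap: 18.4
finger_force: 109.5
```

Contact with the mat. Opening the fingers gently, then rising.

Emit:
drive_tool:
  plan:
    - {"dr": [0,0,0],"travel": [0,0,0],"hand": 2.2}
    - {"dr": [0,0,0],"travel": [0,0,0],"hand": 3}
    - {"dr": [0,0,0],"travel": [0,0,0],"hand": 4.5}
    - {"dr": [0,0,0],"travel": [0,0,0],"hand": 6}
    - {"dr": [0,0,0],"travel": [0,0,0],"hand": 6}
    - {"dr": [0,0,0],"travel": [0,0,0],"hand": 6}

```text
clock: 27.77
position: [496.1, -71.3, -28.4]
ee_rot: [-0.001, 0.727, 0.687, -0.001]
ft_force: [-1.4, 0.1, 0.7]
finger_gap: 59.6
finger_force: 0.0
```

Emit:
drive_tool:
  plan:
    - {"dr": [0,0,0],"travel": [0,0,-0.5],"hand": 6}
    - {"dr": [0,0,0],"travel": [0,0,-1],"hand": 6}
    - {"dr": [0,0,0],"travel": [0,0,-2],"hand": 6}
    - {"dr": [0,0,0],"travel": [0,0,-2],"hand": 6}
    - {"dr": [0,0,0],"travel": [0,0,-2],"hand": 6}
    - {"dr": [0,0,0],"travel": [0,0,-2],"hand": 6}
    - {"dr": [0,0,0],"travel": [0,0,-2],"hand": 6}
    - {"dr": [0,0,0],"travel": [0,0,-2],"hand": 6}
    - {"dr": [0,0,0],"travel": [0,0,-2],"hand": 6}
    - {"dr": [0,0,0],"travel": [0,0,-2],"hand": 6}
    - {"dr": [0,0,0],"travel": [0,0,-1],"hand": 6}
    - {"dr": [0,0,0],"travel": [0,0,0],"hand": 6}

```text
clock: 28.77
position: [497.6, -71.6, 159.6]
ee_rot: [0.001, 0.727, 0.687, 0.0]
ft_force: [0.6, 0.7, -0.7]
finger_gap: 59.9
finger_force: 0.0
```

```bash
python3 - <<'E'
from m import *
np.set_printoptions(precision=1,suppress=True)
c=cam("wrist");b=cam("scene");s=sensors.get_state();print(s["position"],s["ft_force"],s["finger_gap"])
g=proj(c,np.array([503.5,47.5,40]));p=hole(c,hole(c,g,9),9);r=blob(c,(0,150,100),(8,255,255),(200,150,360,420))
C=onz(c,p,40);P=onz(c,r[0],37);d=P-C;print(C,P,np.hypot(*d[:2]),np.arctan2(d[1],d[0]))
q=hole(b,proj(b,np.array([503.5,47.5,41])));rb=blob(b,(0,150,90),(8,255,255),(330,310,390,365));print(onz(b,q,41),onz(b,rb[0],30),rb[3],tri(c,p,b,q),tri(c,r[0],b,rb[0]))
E
```

```text
[496.4 -71.3 157.1] [0.1 0.2 0.2] 60.20061441175046
[502.5  48.1  40. ] [ 490.1 -167.8   37. ] 216.2102624449455 -1.6282801063018688
[505.   49.8  41. ] [ 489.4 -168.1   30. ] 281 (array([502.5,  47.2,  46.6]), np.float64(0.012302253624773968)) (array([ 489.1, -169.3,   33.3]), np.float64(2.158006968554429))
```

```bash
python3 -c "
from workcell import ctrl; print(ctrl.close_job())"
```

```text
the job is handed in; nothing more can be done
None
```

I handed the job in with every step carried out, but the hand-in returned no verdict. By my measurements the wrench clicked at about 0.8 N·m and I stopped short of the end stop; the screw was left about 0.65 rad tighter, and the wrench is flat on the mat and released. I kept the arm clear of the tin, block and comb but did not measure them again at the end.

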